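# Close up a lever-arch file

### The job

Close up the lever-arch file that stands open on the desk: first push its upright lever over, towards the robot, until it snaps down flat and the arches meet the posts; then press the compressor bar all the way down the posts onto the dividers; last push the cover over from behind and press it fully shut. Only push and press: do not pull the bar up or bend the cover further back, and leave the loose things round the file where they lie.

Things in the scene. Friction and masses are not known exactly. Their poses are not given: they have to be found in the camera images.
- file: Lever-arch file: back board (black outside, dark grey inside) 260 x 215 x 3 mm flat on the desk, fixed; a 3 mm spine wall 78 mm high stands along its +y edge. Origin: centre of the board's underside; x along the spine, y towards the spine, z up; at yaw 0 as the world's axes (spine at the robot's left). Positions (x, y, z) below are in this frame, mm. A stack of dividers, top at z 12, covers x -65..125, y -98..57.
- posts_mid (a point): Point midway between the tops of the two fixed steel posts, at (30, 45, 50). The posts, 5 mm thick, stand at (-10, 45) and (70, 45).
- arch_shaft (a point): Middle of the shaft of the two arches (5 mm steel wire, at x = -10 and x = 70), at (30, 85, 10), axis along x. Each arch bends over from it towards its post: tops at z 60 when shut, up to z 69 while open (then between y 60 and y 103).
- file_arch (a joint): Hinge of the two arches about their shaft, rad: 0 = shut, ends on the posts; about 0.4 = open (the start). A pin on the lever holds them open; a spring shuts them as the lever goes down.
- file_lever (a joint): Hinge of the steel toggle lever, rad: 1.62 = upright (arches open, the start), 0 = lying flat, pointing to -x (arches shut). A spring holds it at either end and changes sides at 0.85 rad; starting it takes about 3 N at its end. Upright, it blocks the cover.
- lever_axis (a point): Middle of the lever's hinge, at (-24, 66, 15); its axis is parallel to y. The lever is 13 mm wide (y 59..73) and 3 mm thick; upright it stands at x about -24 up to z 115, its +x side is the one to push; lying flat it reaches to x -125.
- lever_tip (a point): Middle of the black cross roll, 24 mm long (along y) and 8 mm thick, at the end of the toggle lever, 97 mm from the lever's axis.
- file_bar (a joint): Slide of the black compressor bar on the two posts, m: grows as the bar is pressed down; 0.024 = fully down on the dividers; starts at 0 to 0.006. It stays where it is left; 2.5 to 4 N moves it down.
- bar_top (a point): Middle of the compressor bar, on the upper face of its web, at (30, 45), z 39 at joint value 0 and z 15 fully down. The bar is black, 116 mm long (along x), 22 mm wide, with 2 mm high rims along its long edges; about 70 mm of its middle is free from above between the arches.
- file_cover (a joint): Hinge of the front cover, rad: 0 = shut (level, on top of the spine), 1.57 = upright; starts at 1.9 to 2.05, leaning back outwards (+y). The crease is stiff: the cover stays where it is left and takes 1 to 2 N at its edge to move, so it must be pushed all the way. Not beyond 2.25.
- cover_hinge (a point): Middle of the cover's crease, on the hinge axis, at (0, 107.5, 75) in the file's frame; the axis is parallel to x.
- cover_edge (a point): Middle of the cover's free edge, on its outer face, 215 mm from the hinge axis. The cover is a board (black outside, dark grey inside) 260 mm long (along x), 215 mm wide, 3 mm thick; its inner face lies in the hinge axis, its outer face 3 mm outside it. Upright, its edge is at z 290; shut, its outer face is at z 78.
- eraser: Eraser in a card sleeve, 46 x 23 x 13 mm, loose, right of the file; not to be moved. Origin under its centre.
- binder_clip: Black binder clip, 32 x 48 x 26 mm, loose, right of the file; not to be moved. Origin under its centre.
- note_pad: Yellow block of sticky notes, 76 x 76 x 10 mm, loose, right of the file; not to be moved. Origin under its centre.
- marker: White marker pen, 135 mm long, 17 mm thick, loose, left of the file; not to be moved. Origin under its centre.

How it is judged:
By the outcome, as a careful person would: the job done as asked, in the order asked, and still so for the second after the job is handed in, with the robot touching nothing.
It also fails if it takes over 67 s, if anything falls off the work surface, if the arm or the gripper's body presses on something with over 40 N, if the wrist force passes 120 N, or if a joint passes its speed limit or range.

### The arm

A 6-joint arm with a two-finger parallel gripper is mounted at the origin on a cart in front of the work surface, level with it; the furniture and walls round the work are solid. World frame = base frame: x ahead of the robot, y to its left, z up, the work surface at z = 0. Lengths are in m, angles in rad, forces in N, time in s.
With the tool pointing down it reaches from about 0.3 to 0.875 m from the base axis. Payload 6.4 kg.
Tool frame: the origin (TCP) lies at the very end of the fingers, on their centre line; the grasp point (between the pads) lies 19 mm behind it; z points along the fingers, y is the line along which they close (so a half turn about z gives the same grasp; the last joint's range is limited). The gripper opens to 85 mm and grips with 20 to 120 N. Pads are 22 mm wide; open, the fingers measure 114 mm over their backs; the gripper's body (76 mm by 85 mm) begins 54 mm behind the grasp point. The pads swing forward as they close: fully open they stand 13 mm farther back than shut.
Start: joints at [-1.425, 0.181, 1.607, -0, 1.354, -0.206], TCP at [0.198, -0.54, 0.231] pointing down, gripper open.
Joint ranges: [-2.99, 2.99], [-0.89, 2.07], [0.3, 2.58], [-1.14, 4.28], [0, 2.63], [-3.12, 3.12]. Speed limits (rad/s): [2.57, 2.57, 3.01, 3.14, 3.14, 3.14].

### API

Orientations are given as a unit quaternion [w, x, y, z].
In Python, from bench import ctrl, camera, calibration, order, outline_of gives the robot as it stands.
- The arm moves only by the tool move_arm, never from a script. Its argument "series" is a list that holds one entry, the list of rows, each a list of 5 numbers: the opening, from 0 (shut) to 1 (fully open), then the shift along the tool's x, y, z in mm, then the turn about the tool's z in rad. A call has exactly 10 rows; each row is the pose to reach, as a shift and turn from the pose commanded when the call began, along the tool's axes at that moment; what a row does not reach only later rows make up. A row lasts 1/12 s, in which the tool goes at most 41.7 mm and 7.16 degrees, less where a joint would pass 70% of its speed; a pose out of reach is approached as far as the arm can. A call with a gripper value outside its range is refused whole. The fingers move at their own pace and stop on an object; the grip force is fixed at half the most. Time passes only in rows, so rows that repeat a pose let the fingers close, or fill a call up. It gives the time, the measured TCP pose, the force, the opening and the grip force at its end, in the units of the state.
- ctrl.get_obs(): the state, without advancing time (a new reading comes with each control period).
- camera(name): name is "scene" or "top" or "wrist"; returns (picture, depth): 384x512x3 uint8, blue, green, red; 384x512 float32, m along the optical axis (not along the pixel's ray), 0 where there is no reading.
- calibration(name): a dict with "intrinsics" (3x3 intrinsics, pixels), "rvec" (rotation vector, rad) and "tvec" (3), from world to camera coordinates, as OpenCV has them. Camera axes: x right, y down, z forward; pixel columns grow to the right and rows downward; lengths in m; the calibration is good to about 2 mm. The wrist camera is an equidistant fisheye: a pixel r from the principal point sees the ray r / f radians off the axis. A picture is of the moment at which its call begins: read the wrist's pose just before it. calibration takes no time and is no camera call; for the wrist camera it gives the pose at the moment of the call.
- order.hand_in(): hands the job in; it is judged then, once.
Trained networks look in the newest picture that a camera, given by its name, has taken for a name from the list of things; names that differ only in an ending like _2 or _b are one class to them, and where a whole thing is asked for, a point or a joint stands for the part that bears it (a point fixed in the world has none). Each returns a list of dicts, best first, with "conf" (0 to 1); they miss things now and then, are a little off and sometimes report something else, mostly with a low value. They report only what shows in the picture. A call takes as long as a camera call.
- outline_of(target, camera): "region" (384x512 bool, what is visible of it) and "bbox" ([centre column, centre row, width, height] in pixels, round what is visible of it).
The state is a dict: "time_s": time; "q": joint angles; "dq": joint speeds; "joint_efforts": joint torques, N m; "eef_pos": TCP position; "eef_rot": TCP orientation; "wrist_force": force on the tool from outside, world axes, zero at the start; "torque": the same for the moment, N m; "opening": opening from 0.0 (shut) to 1.0 (fully open); "grasp_force": force on a finger pad.
Only numpy, scipy, OpenCV 4.12 (cv2) and the standard library are available. Lean on these libraries where they do the work, as an engineer would, in place of code of your own. Each camera call takes 0.05 s, during which the arm holds its last target. There are 200 camera calls.

## Working session

There is one attempt and no reset: what is moved stays moved. The work goes in short steps, Python scripts to look and compute and a tool call to move; the robot and the scene stay as the last step left them, time stands still between calls to the robot, and variables do not carry over. Pictures are saved under pics/ and viewed, at most 12 in all, crops included, and the job is handed in when it is done.

Besides the shell and the picture viewer there is one more tool, called after ">>>" as a command line: name --argument value ..., lists and objects as JSON in quotes. move_arm: Moves the arm, as the interface text tells. Its arguments: {"type":"object","properties":{"series":{"type":"array","items":{"type":"array","items":{"type":"array","items":{"type":"number"}}}}},"required":["series"]}

```bash
mkdir -p pics; ls; python3 - <<'E'
from bench import ctrl,camera,calibration
import cv2,numpy as np
o=ctrl.get_obs();print(o)
p1,d=camera("scene");np.savez('scene.npz',p=p1,d=d)
p2,d=camera("top");np.savez('top.npz',p=p2,d=d)
cv2.imwrite('pics/scene.png',p1);cv2.imwrite('pics/top.png',p2)
for n in("scene","top"):
  c=calibration(n);print(n,c); R=cv2.Rodrigues(np.array(c['rvec']))[0];print(-R.T@np.array(c['tvec']))
E
```

```text
pics
{'time_s': 0.0, 'q': array([-1.42531537e+00,  1.81551697e-01,  1.60802779e+00, -3.26074528e-06,
        1.35378648e+00, -2.06277289e-01]), 'dq': array([-7.25169461e-05, -3.43664772e-04, -1.01866903e-03,  4.68771198e-04,
        2.06724986e-03, -7.65962134e-04]), 'joint_efforts': array([-6.73291433e-04, -4.44880593e+01, -3.51325929e+01, -3.93633463e-04,
        9.18239239e-03, -1.31121806e-05]), 'eef_pos': array([ 0.1980605 , -0.53921615,  0.2303686 ]), 'eef_rot': array([-8.86294990e-04,  9.84572647e-01,  1.74974045e-01,  2.53574864e-05]), 'wrist_force': array([ 0.34748466,  0.01015637, -0.24729603]), 'torque': array([-0.04578512,  0.0404678 , -0.00194625]), 'grasp_force': 0.0, 'opening': 1.0037651277847075}
scene {'intrinsics': array([[386.5146342 ,   0.        , 257.32890385],
       [  0.        , 386.5146342 , 193.33350316],
       [  0.        ,   0.        ,   1.        ]]), 'rvec': array([ 1.07122011, -2.28832108,  1.09562514]), 'tvec': array([0.41841193, 0.27900174, 0.74654189])}
[-0.05979797  0.5761813   0.68896634]
top {'intrinsics': array([[393.87675645,   0.        , 253.73319072],
       [  0.        , 393.87675645, 191.08921289],
       [  0.        ,   0.        ,   1.        ]]), 'rvec': array([ 2.15209509, -2.13667948,  0.18730505]), 'tvec': array([0.0841227 , 0.53941615, 1.19465268])}
[0.34142388 0.10473065 1.26400264]
```

View pics/scene.png

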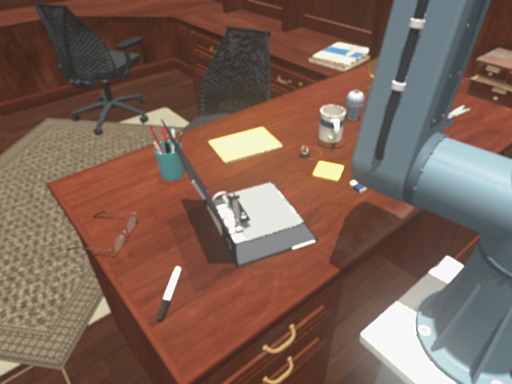

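View pics/top.png

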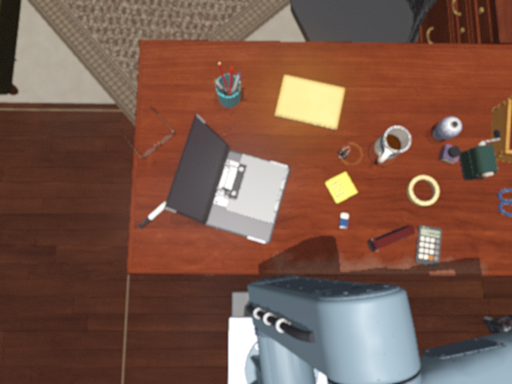

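```bash
cat > h.py <<'E'
import numpy as np,cv2
from bench import ctrl,camera,calibration,outline_of
def cloud(n,d):
    c=calibration(n);K=np.array(c['intrinsics']);R=cv2.Rodrigues(np.array(c['rvec']))[0];t=np.array(c['tvec'])
    v,u=np.mgrid[:384,:512]
    P=np.stack([(u-K[0,2])/K[0,0]*d,(v-K[1,2])/K[1,1]*d,d],-1)
    return (P-t)@R
def proj(n,X):
    c=calibration(n);return cv2.projectPoints(np.array(X,float).reshape(-1,1,3),np.array(c['rvec']),np.array(c['tvec']),np.array(c['intrinsics']),None)[0][:,0]
E
python3 - <<'E'
from h import *
out=[]
for n in("scene","top"):
    f=np.load(n+'.npz');p,d=f['p'],f['d'];W=cloud(n,d);np.save(n+'_w.npy',W)
    for t in("file","cover_edge","lever_tip","bar_top","file_lever"):
        r=outline_of(t,n)
        for x in r[:2]:
            if x['conf']<.3: continue
            m=x['region']&(d>0);np.save(f'm_{n}_{t}.npy',m) if x is r[0] else 0
            print(n,t,round(x['conf'],2),np.round(x['bbox']),m.sum(),np.round(np.percentile(W[m],[2,50,98],axis=0),3).tolist())
f=np.load('scene.npz');a=cv2.resize(f['p'][140:270,170:330],None,fx=4.5,fy=4.5,interpolation=cv2.INTER_CUBIC);cv2.imwrite('pics/sc.png',a)
f=np.load('top.npz');a=cv2.resize(f['p'][105:255,130:360],None,fx=3.4,fy=3.4,interpolation=cv2.INTER_CUBIC);cv2.imwrite('pics/tc.png',a)
E
```

```text
scene cover_edge 0.78 [200. 185.  72. 116.] 723 [[0.44, 0.165, 0.003], [0.527, 0.263, 0.204], [0.712, 0.313, 0.277]]
scene lever_tip 0.58 [235. 214.  11.  40.] 242 [[0.517, 0.13, 0.012], [0.527, 0.174, 0.064], [0.606, 0.184, 0.117]]
scene bar_top 0.75 [241. 210.  21.  25.] 108 [[0.515, 0.131, 0.037], [0.533, 0.145, 0.04], [0.613, 0.164, 0.048]]
scene bar_top 0.67 [237. 213.  10.  38.] 215 [[0.517, 0.163, 0.018], [0.527, 0.174, 0.068], [0.535, 0.182, 0.117]]
scene file_lever 0.77 [236. 215.  15.  36.] 202 [[0.517, 0.168, 0.018], [0.527, 0.174, 0.065], [0.534, 0.182, 0.115]]
top file 0.73 [227. 182. 130. 128.] 9130 [[0.407, 0.002, -0.001], [0.542, 0.183, 0.014], [0.682, 0.299, 0.271]]
top cover_edge 0.75 [197. 169.  68. 109.] 3658 [[0.451, 0.191, 0.081], [0.568, 0.25, 0.192], [0.691, 0.306, 0.275]]
top lever_tip 0.54 [194. 172.  64. 112.] 3741 [[0.448, 0.19, 0.075], [0.567, 0.25, 0.19], [0.693, 0.308, 0.275]]
top bar_top 0.69 [238. 180.  20.  38.] 264 [[0.52, 0.122, 0.006], [0.571, 0.142, 0.038], [0.621, 0.163, 0.045]]
top file_lever 0.61 [226. 194.   5.  13.] 52 [[0.52, 0.165, 0.013], [0.528, 0.176, 0.081], [0.536, 0.186, 0.118]]
```

View pics/sc.png

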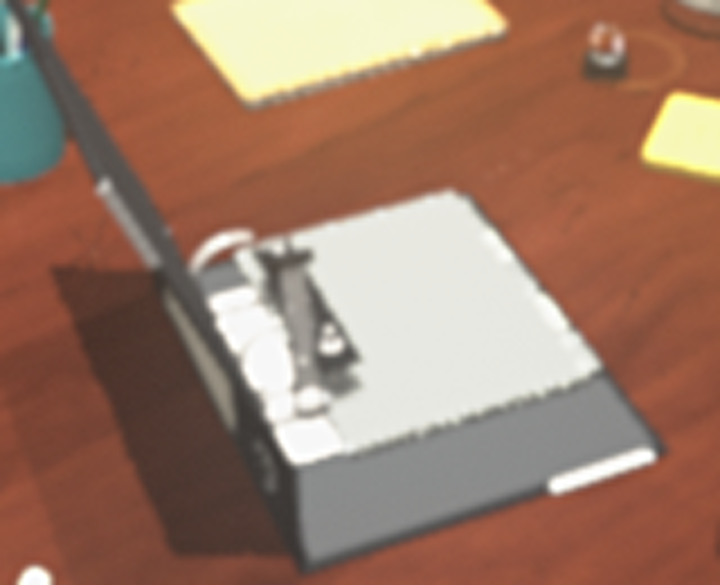

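View pics/tc.png

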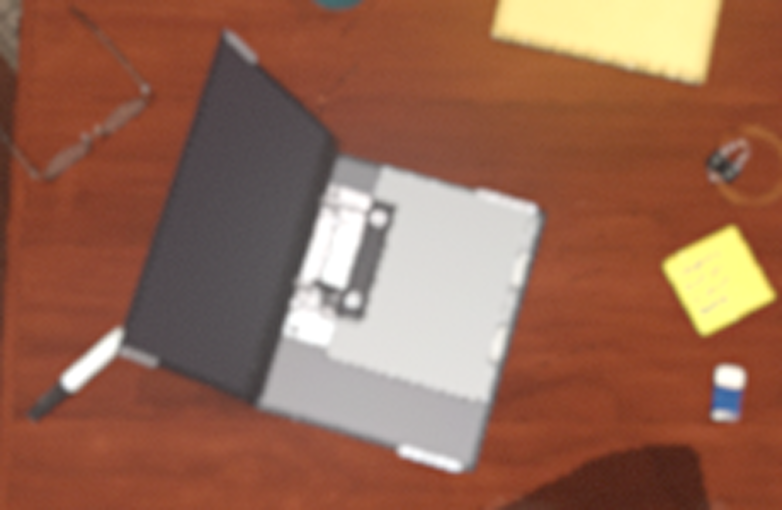

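```bash
python3 - <<'E'
from h import *
W=np.load('top_w.npy');m=np.load('m_top_cover_edge.npy');m=cv2.erode(m.astype(np.uint8),np.ones((3,3)))>0
P=W[m];P=P[(P[:,2]>.09)&(P[:,2]<.28)]
for _ in range(4):
    c=P.mean(0);n=np.linalg.svd(P-c,full_matrices=0)[2][2];r=(P-c)@n;P=P[abs(r)<.006] 
n*=np.sign(n[2]);print('n',n,'rms',r.std(),'cover ang',np.arctan2(np.hypot(*n[:2]),n[2])) 
ex=np.cross(n,[0,0,1]);ex/=np.linalg.norm(ex);ex*=np.sign(ex[0]);yaw=np.arctan2(ex[1],ex[0]);ey=np.array([-ex[1],ex[0],0])
print('yaw cover',yaw)
# cover: hinge y: on plane at z=.075
yc=((c@n)-n[2]*.075)/(n@ey);print('hinge ycoord',yc,'-> origin y',yc-.1075)
# file in-plane: board
mf=np.load('m_top_file.npy');v,u=np.mgrid[:384,:512]
B=W[mf&(W[...,2]<.02)&(W[...,2]>-.004)&~np.load('m_top_cover_edge.npy')]
mm=(mf&(W[...,2]<.025)).astype(np.uint8)
rect=cv2.minAreaRect((B[:,:2]*1000).astype(np.float32));print('rect',rect)
def ext(Q,a): return np.percentile(Q@a,[.3,1,99,99.7])
print('board x',ext(B,ex),'y',ext(B,ey));print('cover x',ext(P,ex))
# refine: angle via white divider stack mask
f=np.load('top.npz');p=f['p'].astype(int)
E
```

```text
n [-0.25982788 -0.9016413   0.34573463] rms 0.001016961807042875 cover ang 1.2177747494903115
yaw cover -0.28057051580125947
hinge ycoord 0.3564807941160434 -> origin y 0.2489807941160434
rect ((549.651123046875, 175.36740112304688), (362.5548400878906, 262.2779541015625), 73.62432861328125)
board x [0.34982187 0.35192209 0.60549946 0.6082763 ] y [0.14285127 0.14486908 0.35646045 0.4604723 ]
cover x [0.35456837 0.35613317 0.60232185 0.60437043]
```

```bash
cat >> h.py <<'E'
from scipy.spatial.transform import Rotation as Ro
YAW=-.281; ORI=np.array([.5294,.1069,0]); F=Ro.from_euler('z',YAW)
def f2w(p): return ORI+F.apply(np.array(p)/1000)
def w2f(w): return F.inv().apply(np.array(w)-ORI)*1000
def go(*pts):
    o=ctrl.get_obs();q=o['eef_rot'];R=Ro.from_quat([q[1],q[2],q[3],q[0]]);x=R.apply([1,0,0])
    print('t',round(o['time_s'],2),'file',w2f(o['eef_pos']).round(1),'F',F.inv().apply(o['wrist_force']).round(1),'turn',round(np.arctan2(x[1],x[0])-YAW,3),'q',o['q'].round(2))
    for p in pts: print(p,'->',(R.inv().apply(f2w(p)-o['eef_pos'])*1000).round(1))
E
python3 - <<'E'
from h import *
go((12,62,180),(12,62,92))
W=np.load('top_w.npy')
print('cup',np.nanpercentile(W[72:108,216:243].reshape(-1,3),[5,50,95],axis=0).round(3), w2f([.67,.18,0]))
X=[f2w(p) for p in [(130,-107.5,3),(-130,-107.5,3),(-24,66,115),(-10,45,50),(70,45,50),(-125,66,15),(-130,107.5,78),(130,107.5,78)]]
for n in('top','scene'):
    im=np.load(n+'.npz')['p'].copy();sl=(slice(105,255),slice(130,360)) if n=='top' else (slice(140,270),slice(170,330))
    o=(sl[1].start,sl[0].start);im=cv2.resize(im[sl],None,fx=4,fy=4)
    for u in proj(n,X): cv2.circle(im,tuple(int(k) for k in (u-o+.5)*4),3,(0,0,255),-1)
    cv2.imwrite(f'pics/o_{n}.png',im[:, :640])
a=cv2.imread('pics/o_top.png')[:, :640];cv2.imwrite('pics/o.png',a)
E
```

```text
t 0.6 file [-138.9 -713.2  231.3] F [ 0.2 -0.2  0.4] turn 0.633 q [-1.43  0.18  1.61  0.    1.35 -0.21]
(12, 62, 180) -> [ 580.1 -535.8   51.3]
(12, 62, 92) -> [ 580.1 -535.8  139.3]
cup [[ 0.827  0.132 -0.003]
 [ 0.872  0.17   0.052]
 [ 0.95   0.212  0.126]] [114.81363052 109.22362495   0.        ]
```

View pics/o.png

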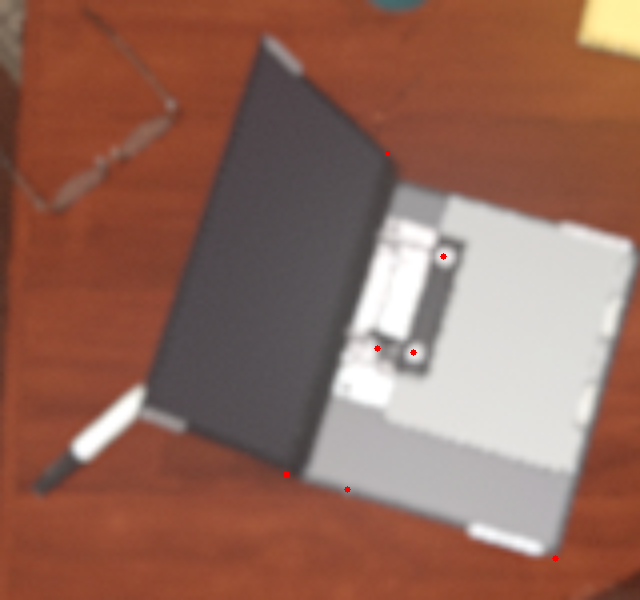

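View pics/o_scene.png

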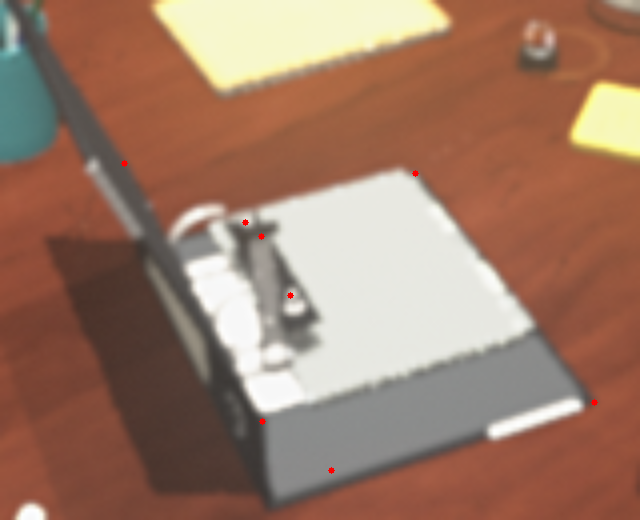

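>>> move_arm --series '[[[0, 580, -536, 50, 0.633], [0, 580, -536, 50, 0.633], [0, 580, -536, 50, 0.633], [0, 580, -536, 50, 0.633], [0, 580, -536, 50, 0.633], [0, 580, -536, 50, 0.633], [0, 580, -536, 50, 0.633], [0, 580, -536, 50, 0.633], [0, 580, -536, 50, 0.633], [0, 580, -536, 50, 0.633]]]'

```text
time_s: 1.43
eef_pos: [0.3866, -0.171, 0.2055]
eef_rot: [0.0, 0.99, -0.14, 0.001]
wrist_force: [1.7, -1.3, 0.1]
opening: 0.002
grasp_force: 0.0
```

```bash
python3 -c "
from h import *
go((12,62,180),(12,62,92))"
```

```text
t 1.43 file [ -60.1 -306.6  205.5] F [ 2.  -0.7  0.1] turn -0.001 q [-0.7  -0.15  2.    0.    1.29  1.15]
(12, 62, 180) -> [  71.8 -368.6   25.4]
(12, 62, 92) -> [  71.7 -368.7  113.4]
```

>>> move_arm --series '[[[0, 72, -368, 25, 0], [0, 72, -368, 25, 0], [0, 72, -368, 25, 0], [0, 72, -368, 25, 0], [0, 72, -368, 25, 0], [0, 72, -368, 25, 0], [0, 72, -368, 25, 0], [0, 72, -368, 25, 0], [0, 72, -368, 25, 0], [0, 72, -368, 25, 0]]]'

```text
time_s: 2.27
eef_pos: [0.559, 0.1667, 0.1794]
eef_rot: [-0.001, 0.99, -0.138, 0.0]
wrist_force: [-1.6, 0.3, -0.1]
opening: -0.0
grasp_force: 0.0
```

```bash
python3 -c "
from h import *
go((12,62,180),(12,62,92))"
```

```text
t 2.27 file [ 11.8  65.6 179.4] F [-1.6 -0.1 -0.1] turn 0.004 q [0.09 0.25 1.64 0.   1.26 1.93]
(12, 62, 180) -> [ 0.2  3.6 -0.6]
(12, 62, 92) -> [ 0.2  3.9 87.4]
```

>>> move_arm --series '[[[0, 0, 4, 40, 0], [0, 0, 4, 80, 0], [0, 0, 4, 87, 0], [0, 0, 4, 87, 0], [0, -8, 4, 87, 0], [0, -18, 4, 87, 0], [0, -28, 4, 87, 0], [0, -38, 4, 87, 0], [0, -48, 4, 89, 0], [0, -58, 4, 91, 0]]]'

```text
time_s: 3.1
eef_pos: [0.5, 0.1735, 0.0902]
eef_rot: [-0.0, 0.99, -0.14, 0.001]
wrist_force: [2.2, -1.1, 0.3]
opening: -0.003
grasp_force: 0.8
```

```bash
python3 -c "
from h import *
go((-90,62,80))"
```

```text
t 3.1 file [-46.7  55.9  90.2] F [ 2.4 -0.5  0.3] turn -0.0 q [0.11 0.25 1.83 0.   1.05 1.96]
(-90, 62, 80) -> [-43.3  -6.1  10.1]
```

>>> move_arm --series '[[[0, -8, -6, 2, 0], [0, -16, -6, 4, 0], [0, -24, -6, 6, 0], [0, -32, -6, 9, 0], [0, -40, -6, 12, 0], [0, -48, -6, 16, 0], [0, -54, -6, 20, 0], [0, -60, -6, 30, 0], [0, -64, -6, 40, 0], [0, -64, -6, 50, 0]]]'

```text
time_s: 3.93
eef_pos: [0.4396, 0.1967, 0.0379]
eef_rot: [0.0, 0.99, -0.14, -0.0]
wrist_force: [0.9, 0.1, -0.2]
opening: -0.0
grasp_force: 0.0
```

```bash
python3 -c "
from h import *
go((-112,58,20))"
```

```text
t 3.93 file [-111.2   61.4   37.9] F [ 0.8  0.4 -0.2] turn 0.0 q [0.17 0.26 1.97 0.   0.92 2.03]
(-112, 58, 20) -> [-0.8  3.4 17.9]
```

>>> move_arm --series '[[[0, -2, 4, 8, 0], [0, -2, 4, 14, 0], [0, -2, 4, 17, 0], [0, -2, 4, 19, 0], [0, -2, 4, 20, 0], [0, -2, 4, 21, 0], [0, -2, 4, 22, 0], [0, -2, 4, 22, 0], [0, -2, 4, 22, 0], [0, -2, 4, 22, 0]]]'

```text
time_s: 4.77
eef_pos: [0.437, 0.1931, 0.0191]
eef_rot: [0.001, 0.99, -0.14, -0.001]
wrist_force: [-14.3, -4.7, 32.4]
opening: -0.003
grasp_force: 16.3
```

```bash
python3 -c "
from h import *
go((-112,50,120),(30,45,60))
p,d=camera('scene');cv2.imwrite('pics/s2.png',cv2.resize(p[140:270,170:330],None,fx=4.5,fy=4.5))"
```

```text
t 4.77 file [-112.7   57.2   19.1] F [-12.5  -8.5  32.4] turn -0.0 q [ 0.17  0.29  1.98 -0.    0.88  2.02]
(-112, 50, 120) -> [   0.4    7.3 -100.8]
(30, 45, 60) -> [142.6  12.2 -41.2]
```

View pics/s2.png

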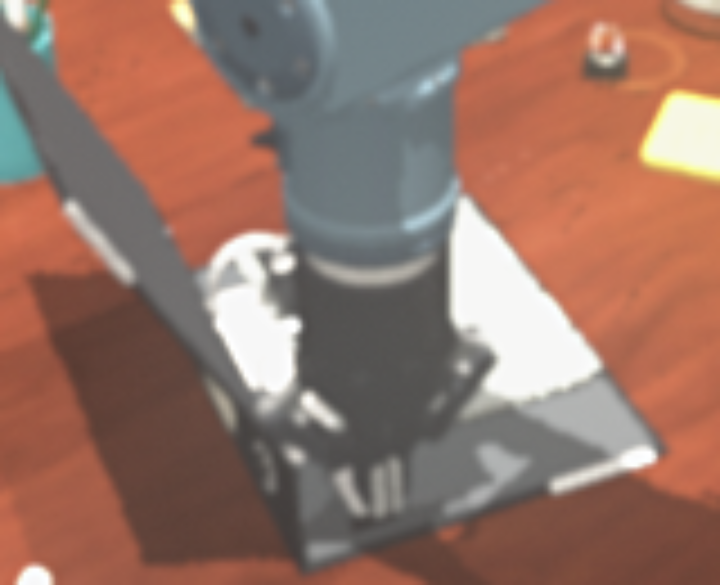

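>>> move_arm --series '[[[0, 0, 4, -6, 0], [0, 0, 12, -10, 0], [0, 0, 25, -20, 0], [0, 0, 35, -40, 0], [0, 0, 45, -80, 0], [0, 0, 60, -110, 0], [0, 0, 60, -110, 0], [0, 0, 60, -110, 0], [0, 0, 60, -110, 0], [0, 0, 60, -110, 0]]]'

```text
time_s: 5.65
eef_pos: [0.4201, 0.1356, 0.1259]
eef_rot: [0.0, 0.99, -0.14, -0.001]
wrist_force: [0.4, -0.5, -0.1]
opening: 0.004
grasp_force: 0.0
```

```bash
cat >> h.py <<'E'
def cover(n='scene'):
    p,d=camera(n);W=cloud(n,d);G=w2f(W.reshape(-1,3)).reshape(W.shape)
    m=(d>0)&(abs(G[...,0])<128)&(G[...,1]>108)&(G[...,2]>85)&(G[...,2]<290)&(G[...,1]<290)
    Q=G[m][:,1:];a=np.arctan2(Q[:,1]-75,107.5-Q[:,0]);print(n,'cover ang pct',m.sum(),np.percentile(a,[10,50,90]).round(3))
    return p,d,G
E
python3 - <<'E'
from h import *
go((30,45,60))
f=np.load('top.npz')
for n in('top','scene'):
    p,d,G=cover(n)
    for t in('bar_top','file_lever'):
        for x in outline_of(t,n)[:1]:
            m=x['region']&(d>0);print(t,x['conf'],np.percentile(G[m],[5,50,95],axis=0).round(0).tolist())
    cv2.imwrite(f'pics/{n}3.png',cv2.resize(p[105:255,130:360] if n=='top' else p[140:270,170:330],None,fx=3.4,fy=3.4))
G=w2f(cloud('top',f['d']).reshape(-1,3)).reshape(384,512,3);m=(abs(G[...,0])<128)&(G[...,1]>108)&(G[...,2]>85)&(G[...,2]<290)&(G[...,1]<290)
Q=G[m][:,1:];print('start',np.percentile(np.arctan2(Q[:,1]-75,107.5-Q[:,0]),[10,50,90]))
E
```

```text
t 5.65 file [-112.9   -2.7  125.9] F [ 0.5 -0.4 -0.1] turn -0.0 q [0.04 0.01 2.02 0.   1.11 1.89]
(30, 45, 60) -> [143.1 -47.8  65.5]
top cover ang pct 3872 [1.98  1.999 2.013]
bar_top 0.71 [[-4.0, 33.0, 11.0], [45.0, 43.0, 38.0], [86.0, 54.0, 43.0]]
scene cover ang pct 1260 [1.928 1.981 1.99 ]
bar_top 0.72 [[-25.0, 31.0, 12.0], [26.0, 43.0, 39.0], [77.0, 54.0, 51.0]]
file_lever 0.77 [[-123.0, 53.0, 4.0], [-76.0, 65.0, 19.0], [-24.0, 72.0, 23.0]]
start [1.90435175 1.92153966 1.93399254]
```

View pics/scene3.png

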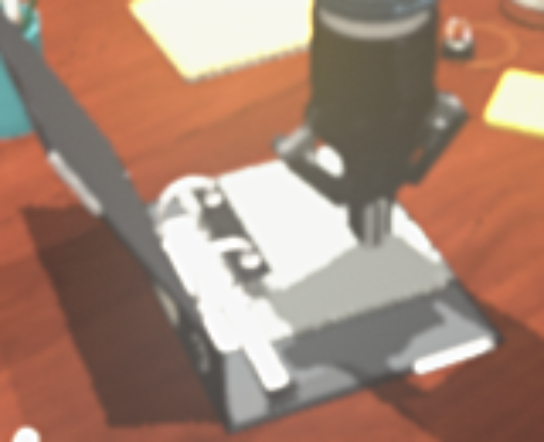

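>>> move_arm --series '[[[0, 40, 0, 0, -0.125], [0, 80, -10, 0, -0.25], [0, 110, -20, 0, -0.375], [0, 143, -30, 0, -0.5], [0, 143, -48, 10, -0.625], [0, 143, -48, 20, -0.75], [0, 143, -48, 30, -0.875], [0, 143, -48, 36, -1.0], [0, 143, -48, 36, -1.12], [0, 143, -48, 36, -1.24]]]'

```text
time_s: 6.78
eef_pos: [0.571, 0.1422, 0.0898]
eef_rot: [-0.0, 0.886, 0.464, -0.001]
wrist_force: [0.4, 0.2, 0.4]
opening: -0.003
grasp_force: 0.0
```

>>> move_arm --series '[[[0, 0, 0, 0, -0.11], [0, 0, 0, 0, -0.22], [0, 0, 0, 0, -0.331], [0, 0, 0, 0, -0.331], [0, 0, 0, 0, -0.331], [0, 0, 0, 0, -0.331], [0, 0, 0, 0, -0.331], [0, 0, 0, 0, -0.331], [0, 0, 0, 0, -0.331], [0, 0, 0, 0, -0.331]]]'

```text
time_s: 7.62
eef_pos: [0.5718, 0.1421, 0.0912]
eef_rot: [0.0, 0.799, 0.601, 0.0]
wrist_force: [-0.2, -0.0, -0.4]
opening: -0.001
grasp_force: 0.0
```

```bash
python3 -c "
from h import *
go((30,45,45),(30,45,17))"
```

```text
t 7.62 file [31.  45.6 91.2] F [-0.2 -0.1 -0.4] turn 1.57 q [0.04 0.37 1.68 0.   1.1  0.32]
(30, 45, 45) -> [-0.6 -1.  46.2]
(30, 45, 17) -> [-0.6 -1.  74.2]
```

>>> move_arm --series '[[[0, 0, -1, 20, 0], [0, 0, -1, 40, 0], [0, 0, -1, 46, 0], [0, 0, -1, 51, 0], [0, 0, -1, 56, 0], [0, 0, -1, 61, 0], [0, 0, -1, 66, 0], [0, 0, -1, 70, 0], [0, 0, -1, 74, 0], [0, 0, -1, 74, 0]]]'

```text
time_s: 8.45
eef_pos: [0.5709, 0.1424, 0.0167]
eef_rot: [0.0, 0.799, 0.601, 0.0]
wrist_force: [0.5, 0.2, -0.1]
opening: -0.002
grasp_force: 0.0
```

```bash
python3 -c "
from h import *
go((30,45,17))"
```

```text
t 8.45 file [30.1 45.6 16.7] F [ 0.4  0.3 -0.1] turn 1.571 q [0.04 0.48 1.7  0.   0.96 0.32]
(30, 45, 17) -> [-0.6 -0.1 -0.3]
```

>>> move_arm --series '[[[0, 0, 0, 1, 0], [0, 0, 0, 2, 0], [0, 0, 0, 3, 0], [0, 0, 0, 3.5, 0], [0, 0, 0, 4, 0], [0, 0, 0, 4, 0], [0, 0, 0, 4, 0], [0, 0, 0, 4, 0], [0, 0, 0, 4, 0], [0, 0, 0, 4, 0]]]'

```text
time_s: 9.28
eef_pos: [0.5711, 0.1424, 0.0149]
eef_rot: [0.0, 0.799, 0.601, 0.0]
wrist_force: [-6.2, -1.3, 14.4]
opening: -0.003
grasp_force: 7.2
```

```bash
python3 -c "
from h import *
go((30,20,330))"
```

```text
t 9.28 file [30.2 45.6 14.9] F [-5.6 -3.  14.4] turn 1.571 q [ 0.04  0.49  1.7  -0.    0.96  0.32]
(30, 20, 330) -> [-2.570e+01 -1.000e-01 -3.151e+02]
```

>>> move_arm --series '[[[0, 0, 0, -20, 0], [0, -10, 0, -55, 0], [0, -25, 0, -95, 0], [0, -25, 0, -135, 0], [0, -25, 0, -175, 0], [0, -25, 0, -215, 0], [0, -25, 0, -255, 0], [0, -25, 0, -295, 0], [0, -25, 0, -325, 0], [0, -25, 0, -325, 0]]]'

```text
time_s: 10.12
eef_pos: [0.5668, 0.1184, 0.3469]
eef_rot: [0.004, 0.799, 0.601, 0.005]
wrist_force: [0.6, 0.1, 0.8]
opening: -0.001
grasp_force: 0.0
```

```bash
python3 -c "
from h import *
go((0,240,340))
p,d,G=cover('top')
for x in outline_of('bar_top','top')[:1]:
    m=x['region']&(d>0);print(x['conf'],np.percentile(G[m],[5,50,95],axis=0).round(0).tolist())
cv2.imwrite('pics/t4.png',cv2.resize(p[105:255,130:360],None,fx=3.4,fy=3.4))"
```

```text
t 10.12 file [ 32.8  21.4 346.9] F [0.5 0.3 0.8] turn 1.571 q [0.   0.11 1.46 0.   1.56 0.28]
(0, 240, 340) -> [218.6 -32.8   7.3]
top cover ang pct 2613 [1.988 2.    2.012]
0.61 [[-32.0, 61.0, 15.0], [-26.0, 67.0, 19.0], [-20.0, 72.0, 24.0]]
```

View pics/t4.png

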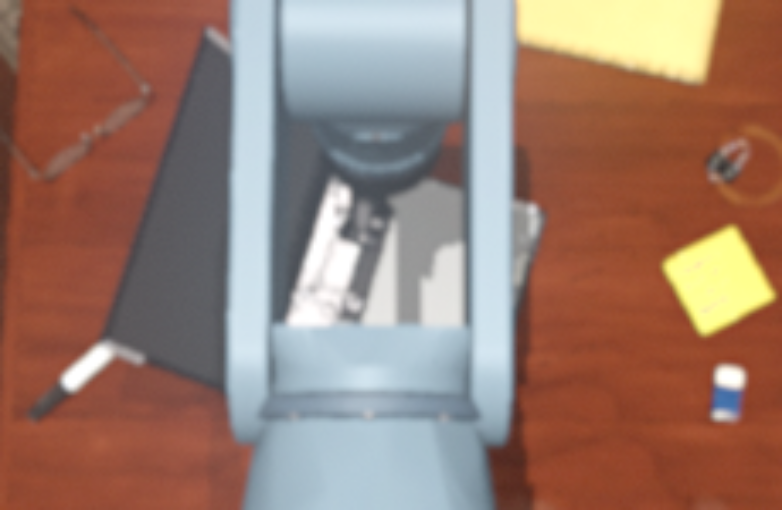

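>>> move_arm --series '[[[0, 40, -6, 0, 0], [0, 80, -12, 0, 0], [0, 120, -18, 0, 0], [0, 160, -24, 0, 0], [0, 200, -30, 0, 0], [0, 222, -33, 0, 0], [0, 222, -33, 30, 0], [0, 222, -33, 60, 0], [0, 222, -33, 90, 0], [0, 222, -33, 93, 0]]]'

```text
time_s: 11.05
eef_pos: [0.5893, 0.3395, 0.2351]
eef_rot: [-0.002, 0.799, 0.601, -0.007]
wrist_force: [0.1, 0.3, -1.3]
opening: 0.002
grasp_force: 0.0
```

```bash
python3 -c "
from h import *
go((0,210,252))
p,d,G=cover('scene')
cv2.imwrite('pics/s5.png',cv2.resize(p[100:300,120:400],None,fx=2.5,fy=2.5))"
```

```text
t 11.05 file [ -6.9 240.1 235.1] F [ 0.   0.3 -1.3] turn 1.571 q [ 0.35  0.42  1.3  -0.    1.44  0.63]
(0, 210, 252) -> [-30.2   6.7 -16.7]
scene cover ang pct 1465 [1.936 1.983 2.168]
```

View pics/s5.png

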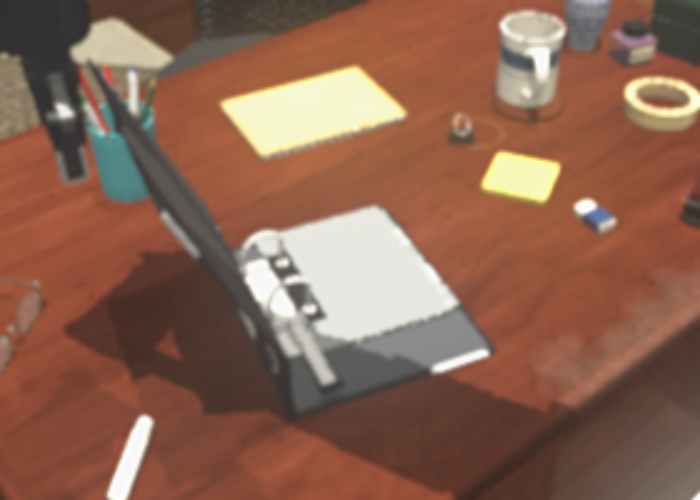

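```bash
python3 -c "
from h import *
go((0,225,252),(0,105,257))"
```

```text
t 11.1 file [ -6.  240.5 238. ] F [-1.  -0.5  0.2] turn 1.571 q [ 0.35  0.42  1.3  -0.    1.44  0.63]
(0, 225, 252) -> [-15.6   5.8 -13.9]
(0, 105, 257) -> [-135.6    5.8  -18.1]
```

>>> move_arm --series '[[[0, -10, 6, -14, 0], [0, -22, 6, -14, 0], [0, -34, 6, -14, 0], [0, -46, 6, -15, 0], [0, -58, 6, -16, 0], [0, -70, 6, -17, 0], [0, -82, 6, -18, 0], [0, -94, 6, -18, 0], [0, -106, 6, -18, 0], [0, -118, 6, -18, 0]]]'

```text
time_s: 11.93
eef_pos: [0.5662, 0.2245, 0.263]
eef_rot: [-0.0, 0.799, 0.601, -0.0]
wrist_force: [0.5, 0.5, 0.4]
opening: -0.001
grasp_force: 0.5
```

```bash
python3 -c "
from h import *
go((0,85,252))"
```

```text
t 11.93 file [  2.8 123.2 263. ] F [0.4 0.6 0.4] turn 1.571 q [ 0.18  0.23  1.48 -0.    1.43  0.46]
(0, 85, 252) -> [-38.2  -2.7  11. ]
```

>>> move_arm --series '[[[0, -15, -3, 0, 0], [0, -33, -3, 2, 0], [0, -52, -3, 6, 0], [0, -70, -3, 12, 0], [0, -87, -3, 19, 0], [0, -103, -3, 28, 0], [0, -119, -3, 39, 0], [0, -133, -3, 51, 0], [0, -146, -3, 65, 0], [0, -158, -3, 79, 0]]]'

```text
time_s: 12.77
eef_pos: [0.5193, 0.0733, 0.1835]
eef_rot: [0.0, 0.799, 0.601, -0.0]
wrist_force: [-0.2, 0.5, -0.4]
opening: -0.004
grasp_force: 0.2
```

```bash
python3 -c "
from h import *
go((0,-53,151),(0,-65,115),(0,-70,78))"
```

```text
t 12.77 file [ -0.4 -35.  183.5] F [-0.3  0.4 -0.4] turn 1.57 q [-0.09  0.12  1.78 -0.    1.24  0.2 ]
(0, -53, 151) -> [-17.9   0.4  32.5]
(0, -65, 115) -> [-29.9   0.4  68.5]
(0, -70, 78) -> [-34.9   0.4 105.5]
```

>>> move_arm --series '[[[0, -10, 0, 16, 0], [0, -18, 0, 32, 0], [0, -25, 0, 50, 0], [0, -30, 0, 68, 0], [0, -33, 0, 82, 0], [0, -35, 0, 95, 0], [0, -35, 0, 101, 0], [0, -35, 0, 105, 0], [0, -35, 0, 107, 0], [0, -35, 0, 107, 0]]]'

```text
time_s: 13.6
eef_pos: [0.5099, 0.0409, 0.0781]
eef_rot: [-0.0, 0.799, 0.601, -0.001]
wrist_force: [-0.2, 0.3, 1.7]
opening: -0.0
grasp_force: 0.7
```

```bash
python3 -c "
from h import *
go((0,-65,78))
p,d=camera('scene');cv2.imwrite('pics/s6.png',cv2.resize(p[100:300,120:400],None,fx=2.5,fy=2.5))"
```

```text
t 13.6 file [ -0.4 -68.9  78.1] F [-0.3  0.3  1.7] turn 1.571 q [-0.15  0.24  1.88 -0.    1.02  0.13]
(0, -65, 78) -> [3.9 0.4 0.1]
```

View pics/s6.png

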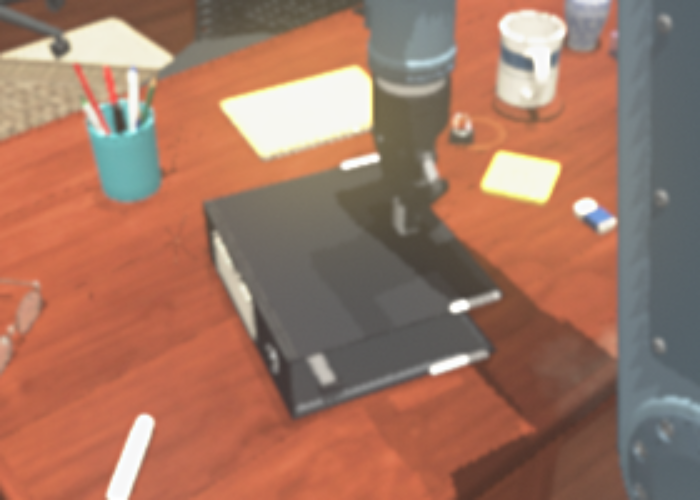

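Cover is down (edge about level); press it home a little further.

>>> move_arm --series '[[[0, 0, 0, 1, 0], [0, 0, 0, 2, 0], [0, 0, 0, 3, 0], [0, 0, 0, 4, 0], [0, 0, 0, 5, 0], [0, 0, 0, 5, 0], [0, 0, 0, 5, 0], [0, 0, 0, 5, 0], [0, 0, 0, 5, 0], [0, 0, 0, 5, 0]]]'

```text
time_s: 14.48
eef_pos: [0.5109, 0.0409, 0.0774]
eef_rot: [0.001, 0.799, 0.602, -0.0]
wrist_force: [-19.7, 0.6, 44.4]
opening: 0.001
grasp_force: 22.5
```

```bash
python3 -c "
from h import *
go((0,-65,78))"
```

```text
t 14.48 file [  0.5 -68.5  77.4] F [-19.1  -4.9  44.4] turn 1.572 q [-0.15  0.24  1.88 -0.    1.02  0.13]
(0, -65, 78) -> [ 3.5 -0.5 -0.6]
```

Hard stop at z 77.4: shut. Lift off and clear.

>>> move_arm --series '[[[0, 0, 0, -5, 0], [0, 0, 0, -20, 0], [0, 0, 0, -50, 0], [0, 0, 0, -90, 0], [0, -40, 0, -130, 0], [0, -80, 0, -150, 0], [0, -120, 0, -150, 0], [0, -160, 0, -150, 0], [0, -200, 0, -150, 0], [0, -240, 0, -150, 0]]]'

```text
time_s: 15.32
eef_pos: [0.4458, -0.1828, 0.2234]
eef_rot: [0.001, 0.799, 0.601, 0.0]
wrist_force: [1.0, -0.2, -0.3]
opening: -0.002
grasp_force: 0.0
```

```bash
python3 - <<'E'
from h import *
go()
for n in('top','scene'):
    p,d=camera(n);G=w2f(cloud(n,d).reshape(-1,3));
    for a,b in((-100,-60),(-60,0),(0,60),(60,100)):
        m=(abs(G[:,0])<115)&(G[:,1]>a)&(G[:,1]<b)&(G[:,2]<130);print(n,a,b,m.sum(),np.percentile(G[m,2],[10,50,90]).round(1))
E
```

```text
t 15.32 file [   0.  -301.5  223.4] F [ 1.   0.1 -0.3] turn 1.572 q [-0.64 -0.03  1.84  0.    1.32 -0.36]
top -100 -60 981 [74.1 77.1 80. ]
top -60 0 1464 [74.3 77.3 80.2]
top 0 60 1460 [74.3 77.3 80.5]
top 60 100 966 [74.3 77.3 80.4]
scene -100 -60 1096 [ 3.6 78.  79.6]
scene -60 0 1713 [ 3.7 78.1 79.7]
scene 0 60 1774 [ 4.  78.1 79.6]
scene 60 100 1223 [ 4.6 78.2 79.7]
```

The cover is level at z 78 all over and stays there.

```bash
python3 -c "
from bench import order
print(order.hand_in())"
```

```text
the job is handed in; nothing more can be done
None
```

The file is closed in the order asked (lever flat with arches shut, bar fully down, cover shut level at z 78) and handed in after about 16 s; one slip: while I pressed the lever flat, the gripper nudged the cover back from about 1.92 to 2.0 rad, within the 2.25 limit but against your instruction not to bend it further back.

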